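# Gauge the lacquer at the marked spot

### The arm

A 6-joint arm with a two-finger parallel gripper is mounted at the origin on a cart in front of the work surface, level with it; the furniture and walls round the work are solid. World frame = base frame: x ahead of the robot, y to its left, z up, the work surface at z = 0. Lengths are in m, angles in rad, forces in N, time in s.
With the tool pointing down it reaches from about 0.375 to 0.975 m from the base axis. Payload 3.8 kg.
Tool frame: the origin (TCP) lies on the centre line of the jaws, within the pads' length; the fingertips stand 17 mm ahead of it and the grasp point (between the pads) lies 2 mm behind it (bot.tip_extent is the distance from the TCP to the fingertips, in m); z points along the fingers, y is the line along which they close (so a half turn about z gives the same grasp; the last joint's range is limited). The gripper opens to 85 mm and grips with 20 to 120 N. Pads are 22 mm wide; open, the fingers measure 114 mm over their backs; the gripper's body (76 mm by 85 mm) begins 54 mm behind the grasp point. The pads swing forward as they close: fully open they stand 13 mm farther back than shut.
Start: joints at [-1.173, 0.264, 1.604, -0, 1.274, -0.037], TCP at [0.284, -0.612, 0.248] pointing down, gripper open.
Joint ranges: [-2.63, 2.63], [-0.94, 2.18], [0.31, 2.57], [-1.31, 4.45], [0, 2.66], [-2.55, 2.55]. Speed limits (rad/s): [2.57, 2.57, 3.14, 3.14, 3.14, 3.14].

### API

Orientations are given as a rotation vector (axis times angle).
In Python, from workcell import readout, read_camera, finish_job, bot gives the robot as it stands.
- The arm moves only by the tool jog_arm, never from a script. Its argument "deltas" is one flat list of numbers, 7 for each row, row after row: the shift along the tool's x, y, z in m, then the turn, a rotation vector about the tool's x, y, z in degrees, then the gripper command: -1 is shut, 1 is fully open, values between are in proportion. A call has 1 to 8 rows; each row is the pose to reach, as a shift and turn from the pose commanded when the call began, along the tool's axes at that moment; what a row does not reach only later rows make up. A row lasts 1/10 s, in which the tool goes at most 50 mm and 8.59 degrees, less where a joint would pass 70% of its speed; a pose out of reach is approached as far as the arm can. A call with a gripper value outside its range is refused whole. The fingers move at their own pace and stop on an object; "squeeze" is the grip in N (left out, the last holds). Time passes only in rows, so rows that repeat a pose let the fingers close. It gives the time, the measured TCP pose, the force, the opening and the grip force at its end, in the units of the state.
- readout.read_state(): the state, without advancing time (a new reading comes with each control period).
- read_camera(name): name is "scene" or "top"; returns a dict with "color" (420x560x3 uint8, blue, green, red), "fx", "fy", "cx", "cy" (pixels), "origin" and "attitude" of the camera in the world. Camera axes: x right, y down, z forward; pixel columns grow to the right and rows downward; lengths in m; the calibration is good to about 2 mm. A picture is of the moment at which its call begins. There is no depth.
- finish_job(): hands the job in; it is judged then, once.
The state is a dict: "time": time; "q": joint angles; "joint_vel": joint speeds; "joint_torque": joint torques, N m; "tool_pos": TCP position; "tcp_rot": TCP orientation; "wrist_force": force on the tool from outside, world axes, zero at the start; "torque": the same for the moment, N m; "width": opening from 0.0 (shut) to 1.0 (fully open); "grip_force": force on a finger pad.
Only numpy, scipy, OpenCV 4.12 (cv2) and the standard library are available. Lean on these libraries where they do the work, as an engineer would, in place of code of your own. Each camera call takes 0.05 s, during which the arm holds its last target. There are 200 camera calls.

### The job

A wooden offcut is lying on the red ring mark of the green sloping sample panel: lift it off and set it down gently on the bench top, clear of the panel's stand. Then draw the yellow thickness gauge out of its grey holder and press its spring tip lightly on the middle of the red ring, with the gauge square to the sloping panel and the tip pushed in about half of its travel. Finish while holding the gauge there like that; leave everything else on the bench where it is.

Things in the scene. Friction and masses are not known exactly. Their poses are not given: they have to be found in the camera images.
- stand: fixed wooden stand, base 150 x 200 x 12 mm, carrying a flat green panel 150 x 200 x 8 mm that slopes 15 degrees (0.262 rad) to the level. Origin: centre of its underside on the bench; x (level) points towards the high edge, y along the panel's level direction, z up. The middle of the panel's face is 55 mm above the origin, its low edge 36 mm, its high edge 74 mm.
- mark: red ring mark, 32 mm across outside and 23 mm inside, white within, with a red dot in the middle; stuck flat on the green panel, under the offcut at the start. Origin at the dot, on the panel's face; z points square out of the panel's face, x up the slope, y along the level direction.
- offcut_center (a point): centre of the loose wooden offcut, a plain block 45 x 85 x 28 mm (x, y, z of its frame; about 0.09 kg) that at the start lies flat on the sloping panel over the mark, its long side roughly level. The point is half-way up, 14 mm above its underside; z is square to its broad faces.
- offcut: the same offcut; its origin is the centre of its underside. There is always free bench top (z = 0) for it between the red vise and the holder, round x = 0.435, y = 0.005 m: about 70 mm in x by 100 mm in y.
- holder: fixed grey plastic block 56 x 56 mm, top 70 mm above the bench, on a 72 x 72 mm foot 8 mm thick, with an upright round through hole 26 mm wide in which the gauge stands. Origin at the centre of the underside.
- probe_grip (a point): a point to grip in the gauge's square yellow body (26 x 26 x 72 mm, black bands at both ends), 30 mm below its top, on its axis. The gauge (about 0.15 kg, 125 mm long) stands upright and loose in the holder, its body's lower end on the holder's top, this point 112 mm above the bench. z points from tip to top, x and y square to the flat sides. Below it: round steel nose, 20 mm across, 35 mm long, then the spring tip.
- probe: the gauge as a whole; origin on its axis where the tip ends when not pressed, 95 mm below probe_grip; z from tip to top.
- probe_point (a point): end of the white spring tip (12 mm across, rounded), on the gauge's axis. Not pressed it is 95 mm below probe_grip, 53 mm below the yellow body's lower end; 18 mm of it show out of the nose.
- probe_tip (a joint): how far the spring tip is pushed into the nose: 0 m out, 0.012 m fully in. The spring pushes back with 1 N at 0 and about 5.8 N when fully in (0.4 N more for each mm); past that it is a rigid stop.
- orange_cup: orange cup with a dark stick in it, 64 x 70 x 121 mm, behind the stand; leave alone. Origin at the centre of its underside.
- brush_jar: small jar with a red-handled brush, 70 x 74 x 215 mm, at the back; leave alone. Origin at the centre of its underside.
- wood_block: pale wooden block 60 x 100 x 34 mm, to the right of the stand (not the offcut); leave alone. Origin at the centre of its underside.
- wood_ring: wooden ring 44 mm across, 18 mm high, at the right; leave alone. Origin at the centre of its underside.
Not all that is in view belongs to the job. Leave any purple look-alike of the probe alone.

How it is judged:
On the way, in this order (a step that is already met when the one before it is completed fails the run):
1. the offcut lies on the bench top, clear of the stand and let go (height (world z) of offcut_center between 0.008 and 0.03 m and contact force between offcut and stand below 0.05 N and contact force between the fingers and offcut below 0.05 N and linear speed of offcut below 0.02 m/s), for 0.2 s.
2. the gauge has been drawn up out of its holder (height (world z) of probe_point above 0.073 m and contact force between the fingers and probe above 0.5 N), for 0.1 s.
At the end, for the whole second after the job is handed in: Gripper alone holds the gauge still: tip within 9 mm of the ring's middle, axis within 0.13 rad of square to the panel, tip in 2 to 10.5 mm of 12, pressing 0.8 to 8 N; the offcut rests on the bench top (centre under 30 mm up), let go, not touching the stand (all of step 1 and distance between probe_point and mark below 0.009 m and angle between the z axis of probe and the z axis of mark, either way round below 0.13 rad and value of joint probe_tip between 0.002 and 0.0105 m and contact force between probe and stand between 0.8 and 8 N and contact force between probe and holder below 0.05 N and contact force between the fingers and probe above 0.5 N and linear speed of probe below 0.02 m/s); the arm keeps its last pose, push and grip.
It fails at once if the gauge is pressed hard on the panel (over 15 N) (contact force between probe and stand above 15 N).
It fails at once if the offcut is dropped or slammed on the bench (faster than 0.9 m/s close above it) (height (world z) of offcut_center below 0.05 m and linear speed of offcut above 0.9 m/s).
It fails at once if another thing on the bench is moved by more than 30 mm (distance of any of orange_cup, brush_jar, wood_block, wood_ring from where it was at the start of the episode above 0.03 m).
It also fails if it takes over 51 s, if anything falls off the work surface, if the arm or the gripper's body presses on something with over 40 N, if the wrist force passes 120 N, or if a joint passes its speed limit or range.

## Working session

There is one attempt and no reset: what is moved stays moved. The work goes in short steps, Python scripts to look and compute and a tool call to move; the robot and the scene stay as the last step left them, time stands still between calls to the robot, and variables do not carry over. Pictures are saved under pics/ and viewed, at most 10 in all, crops included, and the job is handed in when it is done.

Besides the shell and the picture viewer there is one more tool, called after "Request:" by a JSON object that holds its "method" and its "body". jog_arm: Moves the arm, as the interface text tells. Its arguments: {"type":"object","properties":{"deltas":{"type":"array"},"squeeze":{"type":"number"}},"required":["deltas"]}

```bash
mkdir -p pics; ls
cat > h.py <<'E'
import numpy as np,cv2
from scipy.spatial.transform import Rotation as R
from workcell import readout, read_camera, finish_job, bot
def att(c):
    a=np.array(c["attitude"],float)
    return a if a.shape==(3,3) else (R.from_rotvec(a).as_matrix() if a.size==3 else None)
def ray(c,u,v):
    d=att(c)@np.array([(u-c["cx"])/c["fx"],(v-c["cy"])/c["fy"],1.]); return np.array(c["origin"]),d/np.linalg.norm(d)
def onz(c,u,v,z):
    o,d=ray(c,u,v); return o+d*(z-o[2])/d[2]
def proj(c,p):
    q=att(c).T@(np.array(p)-c["origin"]); return np.array([c["fx"]*q[0]/q[2]+c["cx"],c["fy"]*q[1]/q[2]+c["cy"]])
E
python3 - <<'E'
from h import *
for n in("scene","top"):
    c=read_camera(n); cv2.imwrite(f"pics/{n}0.png",c["color"]); print({k:v for k,v in c.items() if k!="color"})
print(readout.read_state())
E
```

```text
pics
{'fx': 454.50121813478944, 'fy': 454.50121813478944, 'cx': 279.51796722502667, 'cy': 207.64056545277717, 'origin': array([-0.14815237,  0.43861165,  0.93552069]), 'attitude': array([-1.22333177,  2.25616851, -1.03368524])}
{'fx': 480.5232306227854, 'fy': 480.5232306227854, 'cx': 265.8033934362748, 'cy': 213.10294854747445, 'origin': array([ 0.52633399, -0.0777779 ,  1.32858657]), 'attitude': array([-2.20241149,  2.18169478, -0.08337939])}
{'time': 0.1, 'q': array([-1.17285837e+00,  2.64725043e-01,  1.60525049e+00,  5.01790419e-06,
        1.27370309e+00, -3.69288253e-02]), 'joint_vel': array([ 0.00134206, -0.00112012, -0.00273332,  0.00036484,  0.00076495,
        0.000932  ]), 'joint_torque': array([ 8.45280229e-04, -5.16703856e+01, -3.68591487e+01, -1.14122770e-05,
        6.28323483e-03,  4.13346959e-05]), 'tool_pos': array([ 0.28410743, -0.61160028,  0.24704761]), 'tcp_rot': array([-3.06561763e+00, -6.77272301e-01,  5.80451014e-04]), 'wrist_force': array([-0.60875761, -0.73160282,  0.22344842]), 'torque': array([0.00507769, 0.01397162, 0.01438224]), 'grip_force': 0.0, 'width': 1.0034220950433212}
```

View pics/scene0.png

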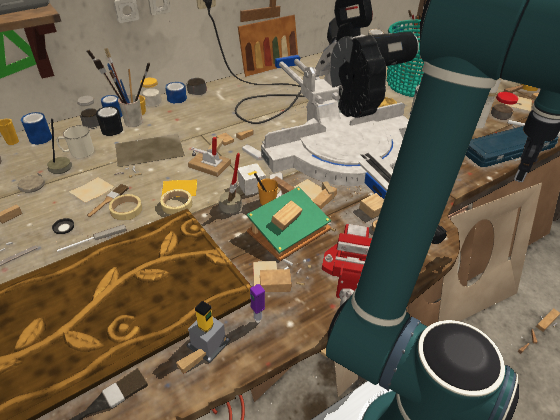

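View pics/top0.png

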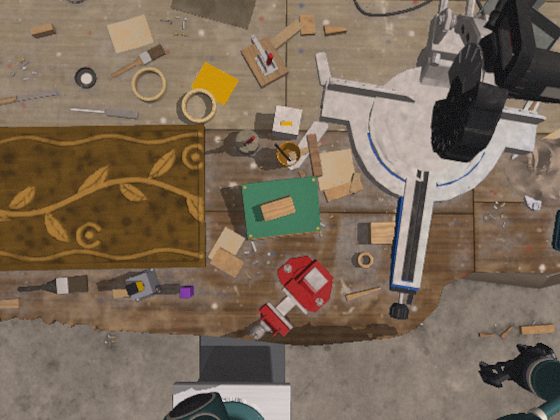

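The scene view shows the green panel at (290,222) with the offcut on it at (287,213). A yellow gauge stands in a grey holder at (205,320), and a purple look-alike is at (258,300). In the top view the gauge is at (140,286), the purple one at (186,292) and the panel at (282,208). The yellow one in the grey holder fits the description. I'll confirm it in an enlarged crop.

Run:
```python
from h import *
ims={n:cv2.imread(f"pics/{n}0.png") for n in("scene","top")}
C={n:read_camera(n) for n in ims}
a=cv2.resize(ims["scene"][180:390,150:350],None,fx=2,fy=2.8,interpolation=cv2.INTER_CUBIC)
a=cv2.resize(ims["scene"][180:380,150:350],(400,400),interpolation=cv2.INTER_CUBIC)
t=ims["top"].copy()
b=cv2.resize(t[160:310,110:330],(400,273),interpolation=cv2.INTER_CUBIC)
b2=cv2.resize(t[265:310,105:210],(400,171),interpolation=cv2.INTER_CUBIC)
r=np.zeros((460,800,3),np.uint8); r[:400,:400]=a; r[:273,400:]=b; r[280:451,400:]=b2
cv2.imwrite("pics/crop1.png",r)
for n in C: print(n,"free spot",proj(C[n],[.435,.005,0]))
print([C["top"]["origin"],att(C["top"]).round(3)])
for n,im in ims.items():
    hsv=cv2.cvtColor(im,cv2.COLOR_BGR2HSV)
    for nm,lo,hi in(("green",(65,100,40),(90,255,255)),("yellow",(22,170,130),(35,255,255)),("purple",(125,90,50),(150,255,255))):
        m=cv2.inRange(hsv,lo,hi); k,l,s,ce=cv2.connectedComponentsWithStats(m)
        for i in range(1,k):
            if s[i,4]>25:
                pts=cv2.findContours((l==i).astype(np.uint8),0,1)[0][0]
                print(n,nm,s[i].tolist(),ce[i].round(1).tolist(), cv2.approxPolyDP(cv2.convexHull(pts),4,True).reshape(-1,2).tolist() if nm!="purple" else "")
```

```text
scene free spot [287.10914656 294.51136294]
top free spot [230.61734739 278.20762141]
[array([ 0.52633399, -0.0777779 ,  1.32858657]), array([[ 0.009, -0.998,  0.067],
       [-1.   , -0.01 , -0.009],
       [ 0.01 , -0.067, -0.998]])]
scene green [387, 0, 140, 97, 6423] [460.0, 38.8] [[526, 0], [499, 76], [413, 96], [388, 84], [387, 66], [431, 0]]
scene green [505, 0, 55, 78, 2949] [537.7, 38.1] [[559, 0], [559, 77], [505, 66], [529, 1]]
scene green [388, 19, 33, 18, 300] [405.4, 26.6] [[420, 19], [419, 35], [388, 31], [396, 22]]
scene green [356, 76, 133, 243, 12489] [419.3, 193.8] [[488, 90], [402, 314], [382, 318], [365, 311], [357, 292], [426, 76]]
scene green [537, 91, 23, 23, 308] [550.9, 102.9] [[537, 102], [548, 91], [558, 93], [559, 113], [544, 110]]
scene green [247, 188, 84, 65, 2300] [288.5, 219.7] [[300, 189], [330, 220], [279, 252], [247, 214]]
scene green [327, 299, 82, 86, 3118] [360.9, 343.6] [[349, 299], [408, 314], [375, 384], [327, 355], [330, 334]]
scene green [363, 323, 140, 97, 3838] [428.6, 394.1] [[502, 383], [487, 419], [363, 419], [420, 323]]
scene green [
[... 170 characters left out ...]
 [188.9, 188.0] [[181, 182], [194, 186], [195, 194]]
scene yellow [196, 314, 17, 16, 139] [204.4, 321.8] [[196, 314], [206, 314], [211, 326], [202, 328]]
scene purple [250, 284, 15, 30, 346] [257.4, 298.1] 
top green [242, 176, 78, 62, 3247] [281.9, 206.6] [[315, 176], [317, 230], [247, 234], [243, 184]]
top yellow [191, 63, 40, 39, 390] [209.6, 79.7] [[230, 77], [220, 101], [191, 86], [205, 63]]
top yellow [218, 80, 19, 22, 107] [226.8, 88.1] [[236, 82], [226, 101], [220, 86], [225, 80]]
top yellow [282, 122, 10, 3, 27] [286.4, 123.0] [[291, 122], [282, 124]]
top yellow [136, 282, 8, 9, 51] [139.5, 285.6] [[136, 282], [143, 288], [139, 290]]
top purple [180, 286, 14, 12, 154] [186.4, 291.4]
```

View pics/crop1.png

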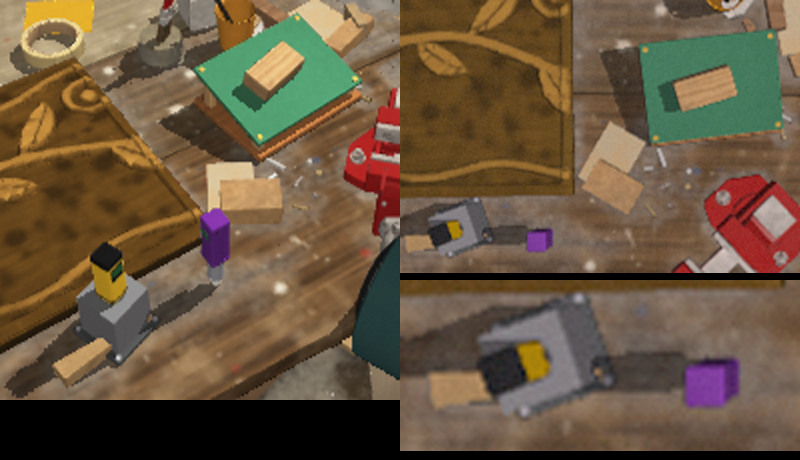

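The crop confirms the yellow gauge with a black cap in the grey holder, at (140,286) in the top view. The purple one stands on the bench to its right at (186,292), so I'll leave it alone and steer round it. Next I measure the panel, offcut and gauge.

```bash
cat >> h.py <<'E'
def tri(rs):
    A=np.zeros((3,3));b=np.zeros(3)
    for o,d in rs:
        P=np.eye(3)-np.outer(d,d);A+=P;b+=P@o
    p=np.linalg.solve(A,b); return p,[np.linalg.norm((np.eye(3)-np.outer(d,d))@(p-o)) for o,d in rs]
def onplane(c,u,v,p0,n):
    o,d=ray(c,u,v); return o+d*(np.dot(p0-o,n)/np.dot(d,n))
E
python3 - <<'E'
from h import *
S,T=[read_camera(n) for n in("scene","top")]
def quad(c,seed):
    hsv=cv2.cvtColor(c["color"],cv2.COLOR_BGR2HSV); m=cv2.inRange(hsv,(65,100,40),(90,255,255))
    k,l,s,ce=cv2.connectedComponentsWithStats(m); i=min(range(1,k),key=lambda i:np.hypot(*(ce[i]-seed))+1e3*(s[i,4]<1500))
    m=(l==i).astype(np.uint8)
    h=cv2.convexHull(cv2.findContours(m,0,1)[0][0])
    f=np.zeros_like(m);cv2.fillConvexPoly(f,h,1)
    e=1
    while len(q:=cv2.approxPolyDP(h,e,True))>4: e+=.5
    q=q.reshape(-1,2).astype(float)
    # refine sides by line fits on hull raster border
    b=cv2.findContours(f,0,1)[0][0].reshape(-1,2).astype(float); L=[]
    for j in range(4):
        p,r=q[j],q[(j+1)%4]; t=(b-p)@(r-p)/((r-p)@(r-p)); dist=abs(np.cross(r-p,b-p))/np.linalg.norm(r-p)
        vx,vy,x,y=cv2.fitLine(b[(t>.1)&(t<.9)&(dist<3)].astype(np.float32),cv2.DIST_HUBER,0,.01,.01).ravel(); L.append(np.cross([x,y,1],[x+vx,y+vy,1]))
    qq=[]
    for j in range(4):
        w=np.cross(L[j-1],L[j]); qq.append(w[:2]/w[2])
    return np.array(qq),f&(1-m),hsv
qs,hs,_=quad(S,(288,220)); qt,ht,hv=quad(T,(282,207))
print(qs.round(1).tolist(),qt.round(1).tolist())
P=[]
for u in qt:
    best=min((tri([ray(T,*u),ray(S,*w)]) for w in qs),key=lambda r:sum(r[1])+ (9 if not .02<r[0][2]<.1 else 0)); P.append(best[0]); print(best[0].round(4),np.round(best[1],4))
P=np.array(P); c=P.mean(0); n=np.linalg.svd(P-c)[2][2]; n*=np.sign(n[2]); print("centre",c.round(4),"n",n.round(4),"tilt deg",np.degrees(np.arccos(n[2])), [np.linalg.norm(P[j]-P[j-1]).round(4) for j in range(4)])
np.savez("panel.npz",c=c,n=n)
m=(ht>0)&(hv[...,2]>130)&(cv2.inRange(hv,(5,40,100),(25,255,255))>0)
k,l,s,ce=cv2.connectedComponentsWithStats(m.astype(np.uint8)); i=1+s[1:,4].argmax()
(r0,wh,an)=cv2.minAreaRect(cv2.findContours((l==i).astype(np.uint8),0,1)[0][0]); print("offcut px",r0,wh,an)
bx=np.array([onplane(T,*u,c+.028*n,n) for u in cv2.boxPoints((r0,wh,an))]); print(bx.round(4).tolist(),[np.linalg.norm(bx[j]-bx[j-1]).round(4) for j in range(4)], "ctr",(bx.mean(0)-.014*n).round(4))
# gauge cap: dark mask near
for nm,c,w in(("T",T,(118,272,152,298)),("S",S,(190,296,216,320))):
    im=c["color"]; x0,y0,x1,y1=w; sub=im[y0:y1,x0:x1].astype(int)
    m=(sub.max(2)<55).astype(np.uint8); k,l,s,ce=cv2.connectedComponentsWithStats(m)
    for i in range(1,k):
        if s[i,4]>12: print(nm,s[i]+[x0,y0,0,0,0],(ce[i]+[x0,y0]).round(1))
    np.set_printoptions(linewidth=250); print(sub.sum(2)//3) if nm=="S" else 0
E
```

```text
[[298.2, 187.2], [331.2, 220.2], [278.7, 252.7], [245.4, 213.8]] [[315.6, 175.8], [319.9, 229.6], [247.3, 238.0], [241.1, 184.3]]
[ 0.7104 -0.2207  0.0678] [0.0006 0.0006]
[ 0.5681 -0.2377  0.0341] [0.0022 0.0022]
[ 0.545  -0.0407  0.0304] [0.0006 0.0006]
[ 0.6861 -0.0227  0.0728] [0.0012 0.0012]
centre [ 0.6274 -0.1304  0.0513] n [-0.2554 -0.0338  0.9662] tilt deg 14.92888585490091 [np.float64(0.1995), np.float64(0.1472), np.float64(0.1984), np.float64(0.1485)]
offcut px (277.85003662109375, 208.5500030517578) (16.760072708129883, 32.25523376464844) 71.56505584716797
[[0.6286, -0.0736, 0.0826], [0.6557, -0.1529, 0.0869], [0.6152, -0.1677, 0.0757], [0.5879, -0.0879, 0.0713]] [np.float64(0.0446), np.float64(0.0838), np.float64(0.0445), np.float64(0.0844)] ctr [ 0.6254 -0.12    0.0656]
T [125 283  13  12 104] [131.4 288.5]
S [195 301  16  15 140] [202.5 307.9]
[[ 62  62  65  63  64  59  58  57  57  57  60  60  61  61  63  63  64  67  66  64  62  49  87 106 108 110]
 [ 64  68  69  66  64  62  59  59  60  60  63  65  67  66  67  65  65  66  66  51  88 109 112 112 111 109]
 [ 67  69  66  
[... 1789 characters left out ...]
6  66  68  68]
 [111 106  83  71  51  60 104 105 104 105 102 100  76  33  55  94  42  47  49  48  32  64  68  68  68  69]
 [102  75  62  59  57  57 100 104 104 105 105 107 104 102 107  70  44  49  48  34  15  87 126  68  68  68]
 [ 81  56  53  59  54  53  61 103 105 105 106 106 106 108 113  64  41  48  35  19  84 117 140 133  48  45]
 [ 60  58  50  52  52  51  53 105 104 105 107 105 106 109 112  88  34  34  19  83 116 120 139 147 138 119]
 [ 58  55  51  50  52  54  59 107 104 105 106 105 107 108 112  89  27  16  84 115 121 121 131 148 148 145]]<stdin>:15: DeprecationWarning: Arrays of 2-dimensional vectors are deprecated. Use arrays of 3-dimensional vectors instead. (deprecated in NumPy 2.0)
```

Run:
```python
from h import *
np.set_printoptions(linewidth=250)
S,T=[read_camera(n) for n in("scene","top")]
q=np.array([onz(S,u,v,.142) for u,v in((195,308),(203,300.8),(210.6,306.8),(203.3,314.2))]); print(q.round(4).tolist(),[np.linalg.norm(q[j]-q[j-1]).round(4) for j in range(4)],"ctr",q.mean(0).round(4),"reproj T",proj(T,q.mean(0)), [proj(T,x).round(1).tolist() for x in q])
e=(q[1]-q[0]+q[2]-q[3]); print("yaw",np.degrees(np.arctan2(e[1],e[0])))
print(T["color"][278:300,120:150].max(2))
# holder grey footprint: purple
print("purple T at z.1",onz(T,186.4,291.4,.12), "offcut yaw")
# stand and others: 
for nm,u,v in(("vise left corner",277,268),("vise handle",255,335),("chip TL",210,248),("chip bottom",240,275)): print(nm,onz(T,u,v,0.0).round(3))
```

```text
[[0.422, 0.2538, 0.142], [0.4297, 0.2314, 0.142], [0.4071, 0.2249, 0.142], [0.3986, 0.2461, 0.142]] [np.float64(0.0246), np.float64(0.0237), np.float64(0.0235), np.float64(0.0229)] ctr [0.4143 0.239  0.142 ] reproj T [130.93320111 289.89895816] [[125.0, 286.7], [134.3, 283.6], [136.7, 292.9], [127.8, 296.4]]
yaw -69.6721448352712
[[ 76  79  78  73  69  70  72  82  86 110 132 134 138 136 135 135 133 137 133 135 132 136 133 133 132 134 136 126  99  90]
 [ 79  78  79  73  71  80  97 111 118 130 134 134 133 135 134 134 130 135 136 135 134 135 135 135 131 133 133 136 109  92]
 [ 77  81  78  77  71  94 114 122 122 118 122 116 117 122 120 119 120 120 118 111 112 117 129 134 133 133 137 137 113  98]
 [ 77  78  75  79  73  87  90  83  83  80  86  85  86  79  79  84  95 102 108 112 116 117 124 133 132 134 133 134 127 100]
 [ 81  79  78  76  68  73  82  83  85  89  91  80  71  64  61  85 136 148 156 165 169 169 131 122 132 134 137 132 135 113]
 [ 77  81  77  77  74  73  79  89  84  83  73  53  41  27  38  64 153 173 169 169 164 170 131  99 128 133 133 132 136 121]
 [ 81  84  81  79  76  80  74 
[... 1438 characters left out ...]
92  90]
 [172 166 168 149 142 141 143 136 135  91  91 128 136 136 136 132 131 134 136 134 138 130 123 114 105  91  88  89  95  85]
 [152 152 145 113  98 101 104 103 100 101 104 123 134 132 135 135 130 134 127 125 122 110  91  86  87  91  92 106 121 114]
 [128 124 129 127 129 134 135 135 134 139 136 137 132 134 135 128 131 149 134 108  92  90  89  94  98 110 117 139 140 143]
 [128 125 127 131 129 128 132 135 134 127 132 132 129 130 131 106 125 178 152 103  93  89 103 115 115 130 142 138 134 137]]
purple T at z.1 [0.40969687 0.10708184 0.12      ] offcut yaw
vise left corner [ 0.464 -0.122  0.   ]
vise handle [ 0.282 -0.064  0.   ]
chip TL [0.517 0.063 0.   ]
chip bottom [ 0.444 -0.021  0.   ]
```

Run:
```python
from h import *
S,T=[read_camera(n) for n in("scene","top")]
# block base corners in scene & outline in top
for u,v in((261,291),(291,286.5),(291,275),(262,279)): print("S",(u,v),onz(S,u,v,0).round(3),onz(S,u,v,.02).round(3))
for u,v in((209,262),(217,248),(244,259),(235,276.5)): print("T",(u,v),onz(T,u,v,0).round(3),onz(T,u,v,.02).round(3))
v=np.zeros((600,800,3),np.uint8)
for c,(x0,y0),ox in((T,(170,230),0),(S,(235,245),400)):
    im=c["color"].copy()
    s=cv2.resize(im[y0:y0+80,x0:x0+80],(400,400),interpolation=cv2.INTER_CUBIC)
    p=np.array([(proj(c,[x,y,0])-[x0,y0]+.5)*5 for x,y in((.40,-.045),(.47,-.045),(.47,.055),(.40,.055))])
    cv2.polylines(s,[p.astype(int)],True,(255,0,0),1); v[:400,ox:ox+400]=s
cv2.imwrite("pics/crop2.png",v[:400])
# start tool axes
s=readout.read_state(); print(R.from_rotvec(s["tcp_rot"]).as_matrix().round(3))
```

```text
S (261, 291) [0.481 0.055 0.   ] [0.467 0.063 0.02 ]
S (291, 286.5) [ 0.451 -0.018  0.   ] [ 0.438 -0.008  0.02 ]
S (291, 275) [ 0.483 -0.04   0.   ] [ 0.469 -0.03   0.02 ]
S (262, 279) [ 0.513  0.032 -0.   ] [0.499 0.041 0.02 ]
T (209, 262) [0.479 0.065 0.   ] [0.479 0.063 0.02 ]
T (217, 248) [0.517 0.044 0.   ] [0.517 0.042 0.02 ]
T (244, 259) [ 0.488 -0.031  0.   ] [ 0.488 -0.032  0.02 ]
T (235, 276.5) [ 0.44  -0.007  0.   ] [ 0.441 -0.008  0.02 ]
[[ 0.907  0.421 -0.   ]
 [ 0.421 -0.907  0.   ]
 [-0.    -0.    -1.   ]]
```

View pics/crop2.png

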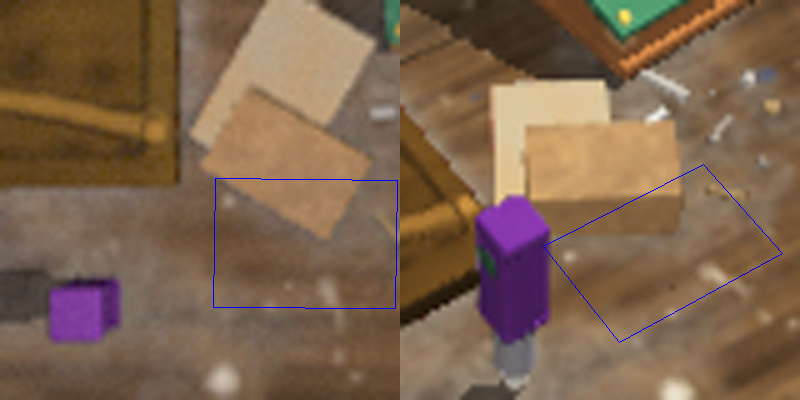

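The blue patch in the crop shows that the loose block's corner reaches x≈0.44 near y≈-0.01. I'll set the offcut a little nearer and to the right, at about (0.395,-0.03), with its long side along y. Now I compute the approach.

```bash
cat >> h.py <<'E'
def frame(z,y):
    z=np.array(z,float);z/=np.linalg.norm(z);y=np.array(y,float);y-=z*(y@z);y/=np.linalg.norm(y)
    return np.stack([np.cross(y,z),y,z],1)
def delta(p,Rm,p0=None,R0=None):
    s=readout.read_state()
    R0=R.from_rotvec(s["tcp_rot"]).as_matrix() if R0 is None else R0; p0=s["tool_pos"] if p0 is None else p0
    d=R0.T@(np.array(p)-p0); w=np.degrees(R.from_matrix(R0.T@Rm).as_rotvec())
    return d.round(4).tolist(),w.round(2).tolist()
N=np.array([-.2575,-.032,.966]);N/=np.linalg.norm(N)
YO=[np.cos(np.radians(18.9)),np.sin(np.radians(18.9)),0]
OC=np.array([.625,-.120,.069])
E
python3 - <<'E'
from h import *
Rm=frame(-N,YO)
print("mid",delta([.45,-.37,.38],Rm)); print("above",delta(OC+.12*N,Rm))
E
```

```text
mid ([0.2523, -0.1498, -0.1318], [-14.28, 8.23, -83.87])
above ([0.4867, -0.3124, 0.0634], [-14.28, 8.23, -83.87])
```

Request:
{"method": "jog_arm", "body": {"deltas": [0,0,-0.05,0,0,0,1,0.05,-0.03,-0.1,0,0,-8,1,0.1,-0.06,-0.13,0,0,-16,1,0.15,-0.09,-0.13,0,0,-24,1,0.19,-0.115,-0.13,0,0,-32,1,0.23,-0.14,-0.13,0,0,-40,1,0.27,-0.165,-0.13,0,0,-48,1,0.31,-0.19,-0.13,0,0,-56,1], "squeeze": 40}}

```text
time: 1.3
tool_pos: [0.4674, -0.3365, 0.3787]
tcp_rot: [2.384, 2.044, 0.001]
wrist_force: [0.7, -0.1, 0.6]
width: 0.997
grip_force: 0.0
```

Run:
```python
from h import *
print(readout.read_state()["tool_pos"],delta(OC+.12*N,frame(-N,YO)))
```

```text
[ 0.46741264 -0.33647924  0.37865221] ([0.2296, 0.0925, 0.1937], [-15.11, 0.54, -27.91])
```

Run:
```python
from h import *
R0=R.from_rotvec([-3.06561763,-.677272301,.00058]).as_matrix(); p0=np.array([.28410743,-.61160028,.24704761])+R0@[.31,-.19,-.13]
print(p0,delta(OC+.12*N,frame(-N,YO),p0,R0@R.from_rotvec([0,0,np.radians(-56)]).as_matrix()))
```

```text
[ 0.48531461 -0.30893547  0.37746879] ([0.1996, 0.0784, 0.1928], [-15.22, 0.41, -28.24])
```

Request:
{"method": "jog_arm", "body": {"deltas": [0.05,0.02,0,-4,0,-7,1,0.09,0.04,0,-8,0,-14,1,0.14,0.055,0.02,-12,0.2,-21,1,0.17,0.067,0.05,-15.2,0.4,-28.2,1,0.2,0.078,0.09,-15.2,0.4,-28.2,1,0.2,0.078,0.125,-15.2,0.4,-28.2,1,0.2,0.078,0.15,-15.2,0.4,-28.2,1,0.2,0.078,0.15,-15.2,0.4,-28.2,1]}}

```text
time: 2.1
tool_pos: [0.572, -0.1513, 0.2226]
tcp_rot: [1.703, 2.402, 0.256]
wrist_force: [0.1, 1.3, -0.3]
width: 0.998
grip_force: 0.0
```

Run:
```python
from h import *
for k in(.09,.009): print(delta(OC+k*N,frame(-N,YO)))
c=read_camera("scene"); cv2.imwrite("pics/s3.png",cv2.resize(c["color"][100:310,180:400],(800,600)[:1]+(764,) if 0 else (628,600)))
```

```text
([0.0206, 0.0201, 0.0729], [-0.43, -0.22, -0.02])
([0.0203, 0.0207, 0.1539], [-0.43, -0.22, -0.02])
```

View pics/s3.png

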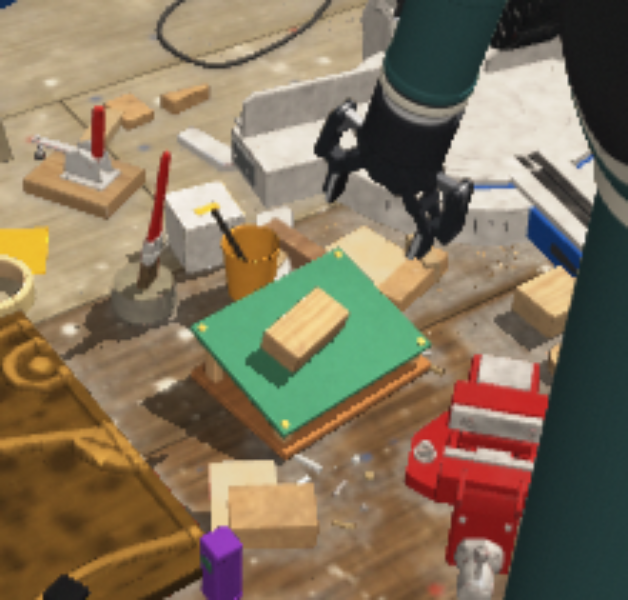

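The view shows the gripper to the upper right of the offcut (crop (305,325)), jaws open and tilted with the panel. I'll let it settle and measure again.

Request:
{"method": "jog_arm", "body": {"deltas": [0,0,0,0,0,0,1,0,0,0,0,0,0,1]}}

```text
time: 2.35
tool_pos: [0.5767, -0.1539, 0.2308]
tcp_rot: [1.696, 2.39, 0.261]
wrist_force: [-0.1, -0.9, 0.4]
width: 0.996
grip_force: 0.0
```

Run:
```python
from h import *
for k in(.09,.009): print(delta(OC+k*N,frame(-N,YO)))
```

```text
([0.0257, 0.0137, 0.0797], [0.19, 0.29, -0.01])
([0.0261, 0.0135, 0.1607], [0.19, 0.29, -0.01])
```

Request:
{"method": "jog_arm", "body": {"deltas": [0.015,0.008,0.03,0,0,0,1,0.026,0.0135,0.065,0,0,0,1,0.026,0.0135,0.1,0,0,0,1,0.026,0.0135,0.125,0,0,0,1,0.026,0.0135,0.145,0,0,0,1,0.026,0.0135,0.155,0,0,0,1,0.026,0.0135,0.16,0,0,0,1,0.026,0.0135,0.16,0,0,0,1]}}

```text
time: 3.15
tool_pos: [0.621, -0.1196, 0.0761]
tcp_rot: [1.698, 2.393, 0.26]
wrist_force: [-0.1, 0.4, -0.3]
width: 0.999
grip_force: 0.0
```

Request:
{"method": "jog_arm", "body": {"deltas": [0,0,0,0,0,0,-0.2,0,0,0,0,0,0,-0.6,0,0,0,0,0,0,-1,0,0,0,0,0,0,-1,0,0,0,0,0,0,-1]}}

```text
time: 3.65
tool_pos: [0.6212, -0.1196, 0.0768]
tcp_rot: [1.697, 2.392, 0.26]
wrist_force: [-2.2, -0.2, 6.5]
width: 0.518
grip_force: 42.0
```

Run:
```python
from h import *
print(delta(OC+.009*N,frame(-N,YO)))
print("up",delta([.6,-.12,.2],frame(-N,YO)),"place",delta([.395,-.03,.028],frame([0,0,-1],[1,0,0])), "hover",delta([.395,-.03,.15],frame([0,0,-1],[1,0,0])))
```

```text
([-0.0012, 0.0013, -0.0004], [0.09, 0.2, -0.01])
up ([-0.0007, 0.012, -0.1244], [0.09, 0.2, -0.01]) place ([0.1604, -0.1891, -0.009], [15.21, 0.85, 19.16]) hover ([0.1533, -0.158, -0.1268], [15.21, 0.85, 19.16])
```

Request:
{"method": "jog_arm", "body": {"deltas": [0,0,-0.015,0,0,0,-1,0,0,-0.04,0,0,0,-1,0,-0.02,-0.08,4,0,4,-1,0.03,-0.05,-0.12,8,0.4,8,-1,0.06,-0.08,-0.14,12,0.6,12,-1,0.09,-0.11,-0.14,15.2,0.8,16,-1,0.12,-0.14,-0.13,15.2,0.8,19.2,-1,0.153,-0.158,-0.127,15.2,0.8,19.2,-1]}}

```text
time: 4.45
tool_pos: [0.3916, -0.0296, 0.1484]
tcp_rot: [-2.223, -2.216, 0.004]
wrist_force: [-0.6, 0.4, -0.5]
width: 0.524
grip_force: 41.2
```

Request:
{"method": "jog_arm", "body": {"deltas": [0,0,0,0,0,0,-1,0,0,0,0,0,0,-1,0,0,0,0,0,0,-1]}}

```text
time: 4.75
tool_pos: [0.3956, -0.0305, 0.1504]
tcp_rot: [2.221, 2.22, 0.0]
wrist_force: [1.0, -0.0, -0.1]
width: 0.514
grip_force: 41.2
```

Run:
```python
from h import *
print("place",delta([.395,-.03,.025],frame([0,0,-1],[1,0,0])))
S,T=[read_camera(n) for n in("scene","top")]
v=np.zeros((400,800,3),np.uint8)
for c,(x0,y0),ox in((S,(220,190),0),(T,(200,160),400)): v[:,ox:ox+400]=cv2.resize(c["color"][y0:y0+130,x0:x0+130],(400,400),interpolation=cv2.INTER_CUBIC)
cv2.imwrite("pics/s4.png",v)
```

```text
place ([0.0006, -0.0007, 0.1254], [0.05, 0.05, -0.03])
```

View pics/s4.png

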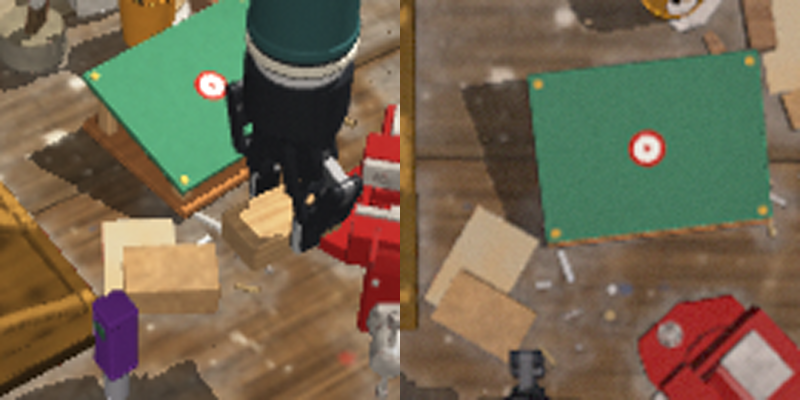

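The offcut is held level in the jaws (left half, (260,230)). The ring is now bare, at (210,85) in the left half and (648,148) in the right half. I'll lower to near the bench.

Request:
{"method": "jog_arm", "body": {"deltas": [0,0,0.03,0,0,0,-1,0,0,0.06,0,0,0,-1,0,0,0.09,0,0,0,-1,0,0,0.105,0,0,0,-1,0,0,0.114,0,0,0,-1,0,0,0.119,0,0,0,-1,0,0,0.121,0,0,0,-1,0,0,0.121,0,0,0,-1]}}

```text
time: 5.65
tool_pos: [0.395, -0.0303, 0.0288]
tcp_rot: [-2.222, -2.22, 0.001]
wrist_force: [0.0, 0.5, -1.0]
width: 0.52
grip_force: 41.2
```

Request:
{"method": "jog_arm", "body": {"deltas": [0,0,0.002,0,0,0,-1,0,0,0.003,0,0,0,-1,0,0,0.004,0,0,0,-1]}}

```text
time: 5.95
tool_pos: [0.3945, -0.0301, 0.0246]
tcp_rot: [-2.222, -2.221, 0.001]
wrist_force: [-2.0, -0.1, -0.9]
width: 0.523
grip_force: 41.2
```

Run:
```python
from h import *
S,T=[read_camera(n) for n in("scene","top")]
# ring centre: red mask within panel
for nm,c,s0 in(("S",S,(288,217)),("T",T,(280,208))):
    hsv=cv2.cvtColor(c["color"],cv2.COLOR_BGR2HSV); m=cv2.inRange(hsv,(0,110,80),(8,255,255))|cv2.inRange(hsv,(172,110,80),(180,255,255))
    yy,xx=np.nonzero(m); k=np.hypot(xx-s0[0],yy-s0[1])<14; pts=np.stack([xx[k],yy[k]],1)
    e=cv2.fitEllipse(cv2.convexHull(pts.astype(np.float32))); print(nm,k.sum(),e)
    o=np.array(e[0]); print(onplane(c,*o,np.array([.627,-.1304,.055]),N).round(4))
    if nm=="S": a=ray(c,*o)
    else: print("tri",tri([a,ray(c,*o)]))
```

```text
S 29 ((288.1858825683594, 217.3242645263672), (8.52133560180664, 10.831541061401367), 119.74131774902344)
[ 0.6261 -0.127   0.0549]
T 47 ((279.7830505371094, 207.7830352783203), (11.258655548095703, 11.820734024047852), 45.0)
[ 0.6259 -0.1265  0.0548]
tri (array([ 0.62574623, -0.12659375,  0.0553466 ]), [np.float64(0.00016972704134239942), np.float64(0.0001697270413423287)])
```

Request:
{"method": "jog_arm", "body": {"deltas": [0,0,0.001,0,0,0,-1,0,0,0.002,0,0,0,-1,0,0,0.002,0,0,0,-1]}}

```text
time: 6.35
tool_pos: [0.3942, -0.0301, 0.0223]
tcp_rot: [-2.221, -2.22, 0.002]
wrist_force: [-1.1, -1.0, -0.3]
width: 0.522
grip_force: 41.4
```

Request:
{"method": "jog_arm", "body": {"deltas": [0,0,0.001,0,0,0,-1,0,0,0.002,0,0,0,-1,0,0,0.002,0,0,0,-1]}}

```text
time: 6.65
tool_pos: [0.3943, -0.0301, 0.0221]
tcp_rot: [-2.221, -2.219, 0.003]
wrist_force: [-8.7, 1.3, 22.7]
width: 0.518
grip_force: 44.0
```

Request:
{"method": "jog_arm", "body": {"deltas": [0,0,-0.001,0,0,0,-1,0,0,-0.001,0,0,0,0.3,0,0,-0.001,0,0,0,0.6,0,0,-0.001,0,0,0,0.6,0,0,-0.001,0,0,0,0.6]}}

```text
time: 7.15
tool_pos: [0.394, -0.0301, 0.021]
tcp_rot: [-2.221, -2.22, 0.002]
wrist_force: [-0.0, 0.6, 0.4]
width: 0.801
grip_force: 0.0
```

Request:
{"method": "jog_arm", "body": {"deltas": [0,0,-0.01,0,0,0,0.6,0,0,-0.03,0,0,0,0.6,0,0,-0.06,0,0,0,0.6,0,0,-0.1,0,0,0,0.6,0,0,-0.15,0,0,0,0.6,0,0,-0.19,0,0,0,0.6,0,0,-0.2,0,0,0,0.6,0,0,-0.2,0,0,0,0.6]}}

```text
time: 7.95
tool_pos: [0.3961, -0.0303, 0.2241]
tcp_rot: [2.22, 2.218, 0.003]
wrist_force: [0.3, -0.7, -0.2]
width: 0.8
grip_force: 0.0
```

```bash
cat >> h.py <<'E'
YG=[np.cos(np.radians(20.3)),np.sin(np.radians(20.3)),0]; RG=frame([0,0,-1],YG); G=np.array([.4145,.239,.112])
E
python3 - <<'E'
from h import *
print("hoverG",delta(G+[0,0,.12],RG))
S,T=[read_camera(n) for n in("scene","top")]
v=np.zeros((400,800,3),np.uint8)
for c,(x0,y0),ox in((S,(230,190),0),(T,(180,200),400)): v[:,ox:ox+400]=cv2.resize(c["color"][y0:y0+130,x0:x0+130],(400,400),interpolation=cv2.INTER_CUBIC)
cv2.imwrite("pics/s5.png",v)
E
```

```text
hoverG ([0.2693, 0.0183, -0.0081], [0.22, 0.1, -20.33])
```

View pics/s5.png

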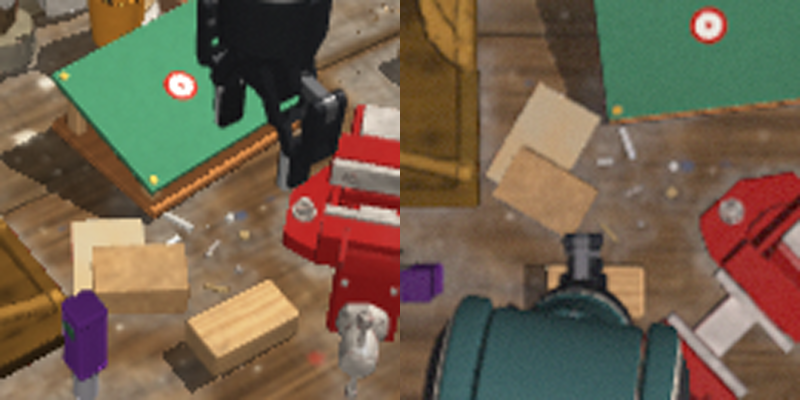

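The offcut lies flat on the bench, free of the jaws (left half, (243,328)). Next is the gauge.

Request:
{"method": "jog_arm", "body": {"deltas": [0.04,0.003,-0.01,0,0,-4,1,0.09,0.006,-0.01,0,0,-8,1,0.14,0.01,-0.01,0,0,-12,1,0.19,0.013,-0.01,0,0,-16,1,0.23,0.016,-0.01,0,0,-20,1,0.26,0.018,-0.01,0,0,-20.3,1,0.269,0.018,-0.01,0,0,-20.3,1,0.269,0.018,-0.01,0,0,-20.3,1]}}

```text
time: 8.85
tool_pos: [0.4113, 0.2391, 0.2287]
tcp_rot: [-1.791, -2.577, 0.009]
wrist_force: [0.4, 0.1, 0.7]
width: 1.001
grip_force: 0.0
```

Request:
{"method": "jog_arm", "body": {"deltas": [0,0,0,0,0,0,1,0,0,0,0,0,0,1]}}

```text
time: 9.05
tool_pos: [0.4124, 0.2375, 0.2304]
tcp_rot: [-1.797, -2.575, 0.004]
wrist_force: [0.3, -1.2, 0.4]
width: 0.999
grip_force: 0.0
```

Run:
```python
from h import *
print("G",delta(G,RG))
S,T=[read_camera(n) for n in("scene","top")]
v=np.zeros((400,800,3),np.uint8)
for c,(x0,y0),ox in((S,(150,250),0),(T,(80,230),400)): v[:,ox:ox+400]=cv2.resize(c["color"][y0:y0+110,x0:x0+110],(400,400),interpolation=cv2.INTER_CUBIC)
cv2.imwrite("pics/s6.png",v)
```

```text
G ([0.0007, 0.0029, 0.1184], [-0.18, 0.01, -0.13])
```

View pics/s6.png

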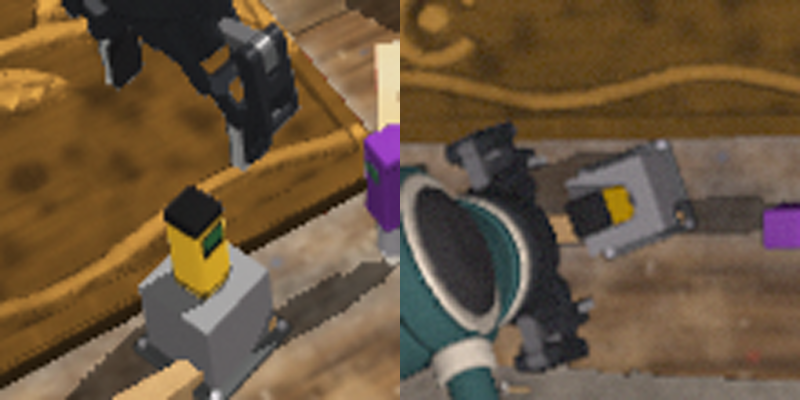

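Jaws hang above the yellow gauge (left half, (197,235)), aligned with its flat sides. Descend and grip.

Request:
{"method": "jog_arm", "body": {"deltas": [0.0007,0.003,0.03,0,0,0,1,0.0007,0.003,0.06,0,0,0,1,0.0007,0.003,0.09,0,0,0,1,0.0007,0.003,0.108,0,0,0,1,0.0007,0.003,0.118,0,0,0,1,0.0007,0.003,0.12,0,0,0,1,0.0007,0.003,0.12,0,0,0,1,0.0007,0.003,0.12,0,0,0,1]}}

```text
time: 9.95
tool_pos: [0.4161, 0.241, 0.1125]
tcp_rot: [-1.796, -2.577, -0.002]
wrist_force: [0.0, 0.4, 0.7]
width: 1.001
grip_force: 0.0
```

Request:
{"method": "jog_arm", "body": {"deltas": [0,0,0,0,0,0,0.2,0,0,0,0,0,0,-0.3,0,0,0,0,0,0,-0.6,0,0,0,0,0,0,-1,0,0,0,0,0,0,-1,0,0,0,0,0,0,-1,0,0,0,0,0,0,-1], "squeeze": 50}}

```text
time: 10.65
tool_pos: [0.4153, 0.2408, 0.1114]
tcp_rot: [-1.795, -2.577, 0.001]
wrist_force: [-0.1, 0.8, 3.2]
width: 0.296
grip_force: 53.2
```

Run:
```python
from h import *
s=readout.read_state();print(s["wrist_force"],s["torque"],delta(G-[0,0,.002],RG))
```

```text
[-0.05621168  0.83896626  3.20480461] [ 4.80814155e-02 -3.14205621e-05 -2.37967747e-02] ([-0.0014, -0.0013, 0.0014], [-0.06, -0.03, -0.04])
```

Gripped: the opening is 25 mm, matching the body. Lift straight up.

Request:
{"method": "jog_arm", "body": {"deltas": [0,0,-0.01,0,0,0,-1,0,0,-0.03,0,0,0,-1,0,0,-0.06,0,0,0,-1,0,0,-0.1,0,0,0,-1,0,0,-0.14,0,0,0,-1,0,0,-0.16,0,0,0,-1,0,0,-0.16,0,0,0,-1,0,0,-0.16,0,0,0,-1]}}

```text
time: 11.45
tool_pos: [0.4148, 0.2404, 0.2706]
tcp_rot: [-1.795, -2.576, 0.003]
wrist_force: [-0.2, -0.2, -2.5]
width: 0.299
grip_force: 53.1
```

```bash
cat >> h.py <<'E'
M=np.array([.6258,-.1266,.0551]); RP=frame(-N,YG)
E
python3 - <<'E'
from h import *
s=readout.read_state();print(s["wrist_force"],s["width"]);print(delta(M+N*(.0944+.08),RP))
E
```

```text
[-0.15123913 -0.22919467 -2.54268953] 0.29869736017398224
([-0.4071, 0.0269, 0.0469], [-14.76, -3.51, -0.49])
```

Request:
{"method": "jog_arm", "body": {"deltas": [-0.04,0.002,0,-2,-0.5,0,-1,-0.085,0.005,0,-4,-1,0,-1,-0.13,0.008,0,-6,-1.5,0,-1,-0.175,0.011,0,-8,-2,0,-1,-0.22,0.014,0,-10,-2.5,0,-1,-0.265,0.017,0,-12,-3,-0.3,-1,-0.31,0.02,0,-14.8,-3.5,-0.5,-1,-0.35,0.023,0.01,-14.8,-3.5,-0.5,-1]}}

```text
time: 12.25
tool_pos: [0.5568, -0.0817, 0.2588]
tcp_rot: [1.669, 2.415, 0.259]
wrist_force: [-0.1, 0.4, -2.5]
width: 0.301
grip_force: 52.9
```

Request:
{"method": "jog_arm", "body": {"deltas": [0,0,0,0,0,0,-1,0,0,0,0,0,0,-1,0,0,0,0,0,0,-1]}}

```text
time: 12.55
tool_pos: [0.5568, -0.0789, 0.2588]
tcp_rot: [1.669, 2.418, 0.258]
wrist_force: [-0.6, -0.6, -1.0]
width: 0.303
grip_force: 52.8
```

Run:
```python
from h import *
for k in(.08,.03): print(delta(M+N*(.0944+k),RP))
```

```text
([-0.0562, -0.0057, 0.0384], [-0.1, -0.16, 0.01])
([-0.0564, -0.0056, 0.0884], [-0.1, -0.16, 0.01])
```

Move to 20 mm above the ring.

Request:
{"method": "jog_arm", "body": {"deltas": [-0.02,-0.002,0.01,0,0,0,-1,-0.04,-0.004,0.03,0,0,0,-1,-0.056,-0.0056,0.05,0,0,0,-1,-0.0564,-0.0056,0.07,0,0,0,-1,-0.0564,-0.0056,0.088,0,0,0,-1,-0.0564,-0.0056,0.098,0,0,0,-1,-0.0564,-0.0056,0.098,0,0,0,-1,-0.0564,-0.0056,0.098,0,0,0,-1]}}

```text
time: 13.35
tool_pos: [0.598, -0.1304, 0.1688]
tcp_rot: [1.665, 2.416, 0.26]
wrist_force: [0.5, -0.2, -1.4]
width: 0.296
grip_force: 52.8
```

Run:
```python
from h import *
print(delta(M+N*(.0944+.02),RP))
s=readout.read_state(); Rm=R.from_rotvec(s["tcp_rot"]).as_matrix()
tip=s["tool_pos"]+Rm[:,2]*.0944; print("tip pred",tip)
S,T=[read_camera(n) for n in("scene","top")]
print("S tip px",proj(S,tip),"ring",proj(S,M),"axis pts",proj(S,tip+N*.018),proj(S,tip+N*.053),"T",proj(T,tip))
x0,y0=240,165
v=cv2.resize(S["color"][y0:y0+75,x0:x0+100],(800,600),interpolation=cv2.INTER_CUBIC)
cv2.imwrite("pics/s7.png",v)
```

```text
([0.0009, -0.0023, 0.0027], [0.1, -0.03, 0.08])
tip pred [ 0.6224791  -0.12726244  0.07766778]
S tip px [289.23524221 212.08269122] ring [288.11504738 217.37211148] axis pts [290.55911087 208.32106625] [293.21935564 200.76227782] T [280.41301302 208.40961963]
```

View pics/s7.png

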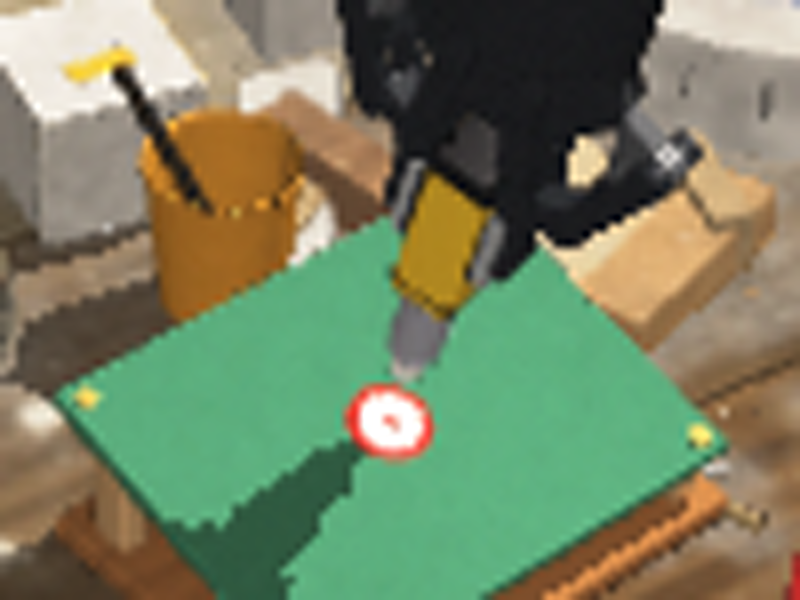

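The white tip is at crop (402,380), just above the ring at (390,422). The gauge axis runs square to the panel, as predicted. Move close, then press in small steps while watching the force.

Request:
{"method": "jog_arm", "body": {"deltas": [0.0009,-0.0023,0.005,0,0,0,-1,0.0009,-0.0023,0.01,0,0,0,-1,0.0009,-0.0023,0.015,0,0,0,-1,0.0009,-0.0023,0.018,0,0,0,-1,0.0009,-0.0023,0.019,0,0,0,-1,0.0009,-0.0023,0.019,0,0,0,-1,0.0009,-0.0023,0.019,0,0,0,-1]}}

```text
time: 14.15
tool_pos: [0.6006, -0.1307, 0.1494]
tcp_rot: [1.667, 2.414, 0.259]
wrist_force: [-0.4, 1.1, -1.1]
width: 0.297
grip_force: 52.8
```

Run:
```python
from h import *
print(delta(M+N*.0944,RP)); s=readout.read_state(); print(s["wrist_force"]@N)
```

```text
([0.0009, 0.0004, 0.0033], [0.08, -0.01, 0.01])
-0.9655980915574797
```

Request:
{"method": "jog_arm", "body": {"deltas": [0.0009,0.0004,0.001,0,0,0,-1,0.0009,0.0004,0.002,0,0,0,-1,0.0009,0.0004,0.003,0,0,0,-1,0.0009,0.0004,0.003,0,0,0,-1]}}

```text
time: 14.55
tool_pos: [0.6012, -0.1295, 0.1464]
tcp_rot: [1.667, 2.415, 0.259]
wrist_force: [0.1, -0.3, -1.7]
width: 0.297
grip_force: 52.8
```

Request:
{"method": "jog_arm", "body": {"deltas": [0,0,0.001,0,0,0,-1,0,0,0.002,0,0,0,-1,0,0,0.002,0,0,0,-1]}}

```text
time: 14.85
tool_pos: [0.6019, -0.1295, 0.1447]
tcp_rot: [1.667, 2.414, 0.26]
wrist_force: [-0.8, 0.2, 0.2]
width: 0.298
grip_force: 53.1
```

Request:
{"method": "jog_arm", "body": {"deltas": [0,0,0.001,0,0,0,-1,0,0,0.002,0,0,0,-1,0,0,0.002,0,0,0,-1]}}

```text
time: 15.15
tool_pos: [0.6025, -0.1294, 0.1428]
tcp_rot: [1.667, 2.414, 0.26]
wrist_force: [-2.3, 0.8, -0.3]
width: 0.297
grip_force: 53.1
```

Run:
```python
from h import *
print(delta(M+N*.0944,RP)); f=[]
for _ in range(5): read_camera("top"); f.append(readout.read_state()["wrist_force"]@N)
print(np.round(f,2))
```

```text
([-0.0001, -0.0, -0.0036], [0.09, -0.01, 0.01])
[-0.04  0.62  0.88  0.52  0.85]
```

Request:
{"method": "jog_arm", "body": {"deltas": [0,0,0.001,0,0,0,-1,0,0,0.002,0,0,0,-1,0,0,0.003,0,0,0,-1,0,0,0.003,0,0,0,-1,0,0,0.003,0,0,0,-1]}}

```text
time: 15.9
tool_pos: [0.6032, -0.1293, 0.1399]
tcp_rot: [1.667, 2.414, 0.26]
wrist_force: [-0.9, 0.2, 1.1]
width: 0.299
grip_force: 53.2
```

Run:
```python
from h import *
f=[]
for _ in range(8): S=read_camera("scene"); f.append(readout.read_state()["wrist_force"]@N)
print(delta(M+N*.0944,RP),np.round(f,2),np.mean(f))
v=np.zeros((400,800,3),np.uint8)
for (x0,y0,w),ox in(((255,165,75),0),((220,190,130),400)): v[:,ox:ox+400]=cv2.resize(S["color"][y0:y0+w,x0:x0+w],(400,400),interpolation=cv2.INTER_CUBIC)
cv2.imwrite("pics/s8.png",v)
```

```text
([-0.0001, -0.0, -0.0066], [0.09, -0.0, 0.01]) [2.11 1.48 2.07 1.43 1.62 1.89 1.68 1.74] 1.7516562061300094
```

View pics/s8.png

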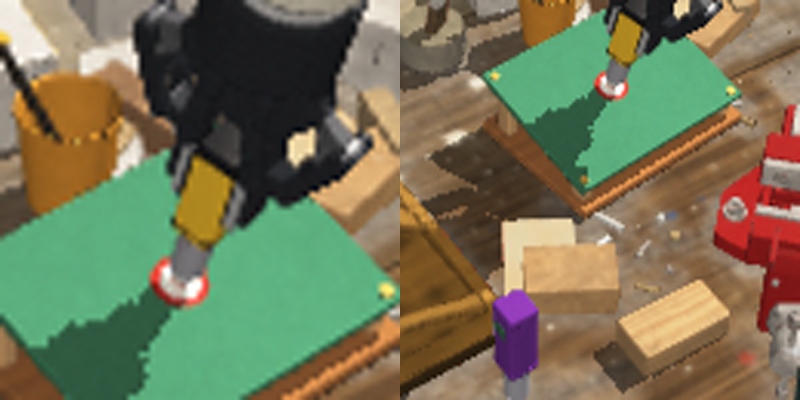

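The tip sits inside the ring (left half, (185,278)). The force is about 3.2 N, which is about 5.5 mm of travel, and the offcut rests on the bench at (672,325). Hand in.

```bash
python3 -c "
from workcell import finish_job
print(finish_job())"
```

```text
the job is handed in; nothing more can be done
None
```

I handed the job in with the gauge held square on the ring, its tip about 5.5 mm in at an estimated 3.2 N, and the offcut resting free on the bench; no pass/fail verdict was returned.

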